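Square a tray of bottles into the corner stop

TASK

Push the full tray of bottles along the bench into the corner of the L-shaped steel stop, so that it stands square with its sides flush against both fences, then take the hand away. Push only on the outside of the cardboard tray: do not lift or tip it, and do not touch the bottles in it. Leave the other things on the bench where they are.

Things in the scene. Friction and masses are not known exactly. Their poses are not given: they have to be found in the camera images.
- tray: full tray: open cardboard tray, 110 mm along x, 146 mm along y, walls 34 mm high, packed with 12 small white bottles reaching 57 mm above the bench. About 0.55 kg, takes up to 12 N to slide, wider than a gripper opens. Origin: centre of underside, z up. Starts clear of the stop, inside its angle, a 146 mm side within 25 degrees of facing the back fence
- bottles: the 12 bottles packed in the full tray, fixed in it and moving with it (same origin and axes as the tray); not to be touched
- stop: L-shaped steel stop fixed to the bench, fences 30 mm high, 10 mm thick. Origin: inside corner at bench height. Back fence: inner face at x=0, from the corner 260 mm along +y. Side fence: inner face at y=0, 110 mm along -x (to the robot). Tray fully home: centre at x=-55, y=+73 mm in this frame, axes parallel. Feet with 24 mm high knobs stand outside, up to 42 mm from the inner faces
- empty_tray: bystander, leave alone: an empty cardboard tray of the same size (110 x 146 x 34 mm), left of the work; origin centre of underside
- bottle_a: bystander, leave alone: a loose white bottle, 32 mm diameter, 54 mm tall, standing outside the stop; origin centre of underside
- bottle_b: bystander, leave alone: another such bottle, standing outside the stop; origin centre of underside
- jar: bystander, leave alone: a jar, 44 mm diameter, 55 mm tall, standing outside the stop; origin centre of underside
- label_roll: bystander, leave alone: a paper label roll lying flat, 90 mm diameter, 40 mm high, beyond the back fence; origin centre of underside
- carton: bystander, leave alone: a closed carton, 100 x 80 x 70 mm, at the right of the bench; origin centre of underside
- wrench: bystander, leave alone: a wrench lying flat at the right of the bench; origin at its underside
There are look-alikes about, which are no part of the job. Of the things that look like the tray, the smallest one is meant.

How it is judged:
By the outcome, as a careful person would: the job done as asked, in the order asked, and still so for the second after the job is handed in, with the robot touching nothing.
It also fails if it takes over 56 s, if anything falls off the work surface, if the arm or the gripper's body presses on something with over 40 N, if the wrist force passes 120 N, or if a joint passes its speed limit or range.

ROBOT

A 6-joint arm with a two-finger parallel gripper is mounted at the origin on the work surface. World frame = base frame: x ahead of the robot, y to its left, z up, the work surface at z = 0. Lengths are in m, angles in rad, forces in N, time in s.
With the tool pointing down it reaches from about 0.35 to 0.975 m from the base axis. Payload 7.1 kg.
Tool frame: the origin (TCP) lies on the mounting face of the last link; the fingertips stand 182 mm ahead of it and the grasp point (between the pads) lies 163 mm ahead of it; x points along the fingers, y is the direction in which the jaws open and shut, and the axes are right-handed (so a half turn about x gives the same grasp; the last joint's range is limited). The gripper opens to 88 mm and grips with 3 to 60 N. Pads are 20 mm wide; open, the fingers measure 115 mm over their backs; the gripper's body (75 mm by 178 mm) begins 61 mm behind the grasp point.
Start: joints at [-1.162, 0.423, 1.63, -0, 1.089, -0.019], TCP at [0.259, -0.569, 0.405] pointing down, gripper open.
Joint ranges: [-3, 3], [-0.9, 2.11], [0.09, 2.58], [-1.31, 4.45], [0.11, 2.69], [-2.54, 2.54]. Speed limits (rad/s): [2.39, 2.39, 3.01, 3.14, 3.14, 3.14].

INTERFACE

Orientations are given as a 3x3 rotation matrix whose columns are the frame's x, y, z axes.
In Python, from bench import status, vision, workorder gives the robot as it stands.
- The arm moves only by the tool apply_moves, never from a script. Its argument "rows" is a list of rows, each an object of numbers: "tx", "ty", "tz": the shift along the tool's x, y, z in cm; "twist": the turn about the tool's x in degrees. In form: [{"tx": .., "ty": .., "tz": .., "twist": ..}, ...]. A call has exactly 5 rows; each row is the pose to reach, as a shift and turn from the pose commanded when the call began, along the tool's axes at that moment; what a row does not reach only later rows make up. A row lasts 1/10 s, in which the tool goes at most 50 mm and 8.59 degrees, less where a joint would pass 70% of its speed; a pose out of reach is approached as far as the arm can. A call with a gripper value outside its range is refused whole. "jaw" is the closure in counts, from 0 (fully open) to 255 (shut), set as the call begins (left out, the last holds). The fingers move at their own pace and stop on an object; "force" is the grip in N (left out, the last holds). Time passes only in rows, so rows that repeat a pose let the fingers close, or fill a call up. It gives the time, the measured TCP pose, the force and the opening at its end, in the units of the state.
- status.state(): the state, without advancing time (a new reading comes with each control period).
- vision.capture(name): name is "scene" or "top"; returns a dict with "frame" (384x512x3 uint8, red, green, blue), "fx", "fy", "cx", "cy" (pixels), "k1" (the pictures are not rectified: a ray, as slopes to the right and down, at radius r is drawn at 1 + k1 r^2 times it, then the intrinsics apply), "world_to_cam" (4x4, takes a point from world to camera coordinates). Camera axes: x right, y up, looking along -z (the intrinsics and any distortion apply to the point x, -y, -z); pixel columns grow to the right and rows downward; lengths in m; the calibration is good to about 2 mm. A picture is of the moment at which its call begins. There is no depth.
- workorder.sign_off(): hands the job in, once; it reports no verdict.
Trained networks look in a picture, given as the dict that the camera call returned (one of the last four; its "shot" number tells which), for a name from the list of things; names that differ only in an ending like _2 or _b are one class to them, and where a whole thing is asked for, a point or a joint stands for the part that bears it (a point fixed in the world has none). Each returns a list of dicts, best first, with "conf" (0 to 1); they miss things now and then, are a little off and sometimes report something else, mostly with a low value. They report only what shows in the picture. A call takes as long as a camera call. They do not tell look-alikes from the thing itself.
- vision.spot_in(query, picture): "bbox" ([left, top, width, height] as shares, 0 to 1, of the picture: columns of its width, rows of its height, round what is visible of it).
The state is a dict: "time": time; "joint_pos": joint angles; "joint_vel": joint speeds; "joint_efforts": joint torques, N m; "position": TCP position; "ee_rot": TCP orientation; "contact_force": force on the tool from outside, world axes, zero at the start; "ft_torque": the same for the moment, N m; "gripper_width": finger opening in m.
Only numpy, scipy, OpenCV 4.12 (cv2) and the standard library are available. Lean on these libraries where they do the work, as an engineer would, in place of code of your own. Each camera call takes 0.05 s, during which the arm holds its last target. There are 200 camera calls.

## Working session

There is one attempt and no reset: what is moved stays moved. The work goes in short steps, Python scripts to look and compute and a tool call to move; the robot and the scene stay as the last step left them, time stands still between calls to the robot, and variables do not carry over. Pictures are saved under pics/ and viewed, about 8 in all and at most 12, crops included, and the job is handed in when it is done.

Besides the shell and the picture viewer there is one more tool, called after "Request:" as name(argument=value, ...), one argument or row to a line, values as JSON. apply_moves: Moves the arm, as the interface text tells. Its arguments: {"type":"object","properties":{"rows":{"type":"array","items":{"type":"object","properties":{"tx":{"type":"number"},"ty":{"type":"number"},"tz":{"type":"number"},"twist":{"type":"number"}}}},"jaw":{"type":"number"},"force":{"type":"number"}},"required":["rows"]}

```bash
ls; mkdir -p pics; python3 - <<'E'
from bench import status, vision
import cv2,json,numpy as np
s=status.state(); print({k:np.round(v,3).tolist() for k,v in s.items()})
for n in("scene","top"):
    p=vision.capture(n); cv2.imwrite(f"pics/{n}0.png",p["frame"][:,:,::-1])
    print(n,{k:np.round(p[k],4).tolist() for k in p if k!="frame"})
    for q in("tray","stop"):
        print(q,[(np.round(np.array(d["bbox"])*[512,384,512,384]).tolist(),round(d["conf"],2)) for d in vision.spot_in(q,p)])
E
```

```text
pics
{'time': 0.0, 'joint_pos': [-1.162, 0.424, 1.631, -0.0, 1.089, -0.019], 'joint_vel': [0.001, 0.002, 0.0, -0.0, 0.002, 0.0], 'joint_efforts': [0.002, -54.461, -27.366, 0.065, 0.023, -0.0], 'position': [0.259, -0.568, 0.404], 'ee_rot': [[-0.001, 0.415, -0.91], [0.001, -0.91, -0.415], [-1.0, -0.002, -0.0]], 'contact_force': [0.254, -0.643, -0.225], 'ft_torque': [0.057, -0.0, 0.009], 'gripper_width': 0.088}
scene {'fx': 363.8226, 'fy': 363.8226, 'cx': 259.9242, 'cy': 191.8522, 'k1': 0.0411, 'world_to_cam': [[-0.8545, 0.5192, 0.0166, 0.4613], [-0.3681, -0.6277, 0.6859, 0.1406], [0.3665, 0.58, 0.7275, -1.4997], [0.0, 0.0, 0.0, 1.0]], 'shot': 1}
tray [([247.0, 204.0, 50.0, 45.0], 0.79), ([327.0, 195.0, 73.0, 60.0], 0.71), ([246.0, 117.0, 56.0, 42.0], 0.69)]
stop [([215.0, 193.0, 49.0, 72.0], 0.7)]
top {'fx': 420.2605, 'fy': 420.2605, 'cx': 259.3439, 'cy': 195.9315, 'k1': 0.0264, 'world_to_cam': [[-0.012, -0.9999, 0.0002, 0.0048], [0.9827, -0.0118, 0.1846, -0.5383], [-0.1846, 0.0024, 0.9828, -1.3871], [0.0, 0.0, 0.0, 1.0]], 'shot': 2}
tray [([207.0, 175.0, 44.0, 39.0], 0.96), ([320.0, 232.0, 51.0, 67.0], 0.82), ([147.0, 237.0, 71.0, 74.0], 0.7)]
stop [([203.0, 149.0, 83.0, 38.0], 0.82)]
```

View pics/scene0.png

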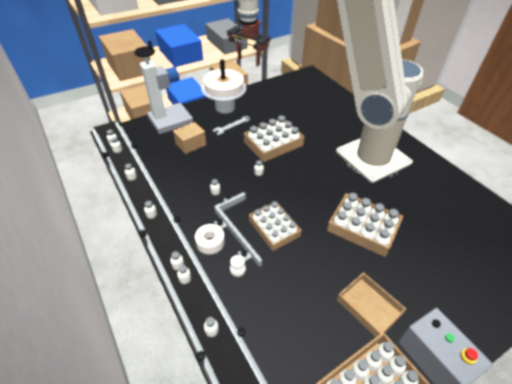

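View pics/top0.png

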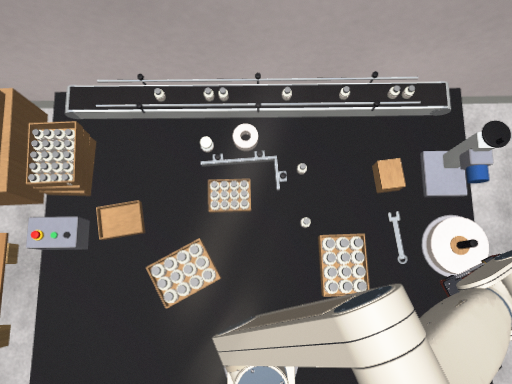

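The scene shows these tray look-alikes in the top view: (229,195), small, inside the stop's angle; (343,266), bigger; (183,273), bigger; (57,155), crates at the left. The empty tray is at (120,220). By the description I choose the one at (229,195). Next I rectify a close crop at rim height to check it and measure.

```bash
cat > h.py <<'E'
import numpy as np, cv2
from bench import status, vision
def proj(p,P):
    c=np.asarray(P,float)@p["world_to_cam"][:3,:3].T+p["world_to_cam"][:3,3]
    u=c[...,0]/-c[...,2]; v=-c[...,1]/-c[...,2]; g=1+p["k1"]*(u*u+v*v)
    return np.stack([p["fx"]*u*g+p["cx"],p["fy"]*v*g+p["cy"]],-1)
def ray(p,px,z):
    px=np.array(px,float); d=(px-[p["cx"],p["cy"]])/[p["fx"],p["fy"]]; s=d.copy()
    for _ in range(20): s=d/(1+p["k1"]*(s@s))
    R=p["world_to_cam"][:3,:3];t=p["world_to_cam"][:3,3]
    o=-R.T@t; w=R.T@np.array([s[0],-s[1],-1]); return o+w*(z-o[2])/w[2]
def ortho(p,x1,y1,z,H,W,s):  # top-left = (x1,y1), rows go -x, cols go -y, s px per m
    r,c=np.mgrid[0:H,0:W]; P=np.stack([x1-r/s,y1-c/s,np.full(r.shape,z)],-1)
    m=proj(p,P).astype(np.float32); return cv2.remap(p["frame"],m[...,0],m[...,1],cv2.INTER_CUBIC)
E
python3 - <<'E'
from h import *
p=vision.capture("top")
for px,z in (((277,157),.03),((202,163),.03),((279,188),.03),((229,195),.034)): print(px,ray(p,px,z).round(3))
c=ray(p,(229,195),.034); x1,y1=c[0]+.16,c[1]+.15
x1,y1=round(x1,2),round(y1,2); print(x1,y1)
im=ortho(p,x1,y1,.034,580,790,2000)[:,:,::-1].copy()
for k in range(0,790,100): cv2.putText(im,f"{y1-k/2000:.2f}",(k,10),0,.35,(0,255,255))
for k in range(100,580,100): cv2.putText(im,f"{x1-k/2000:.2f}",(0,k),0,.35,(0,255,255))
cv2.imwrite("pics/o1.png",im)
E
```

```text
(277, 157) [ 0.681 -0.066  0.03 ]
(202, 163) [0.662 0.199 0.03 ]
(279, 188) [ 0.569 -0.07   0.03 ]
(229, 195) [0.546 0.103 0.034]
0.71 0.25
```

View pics/o1.png

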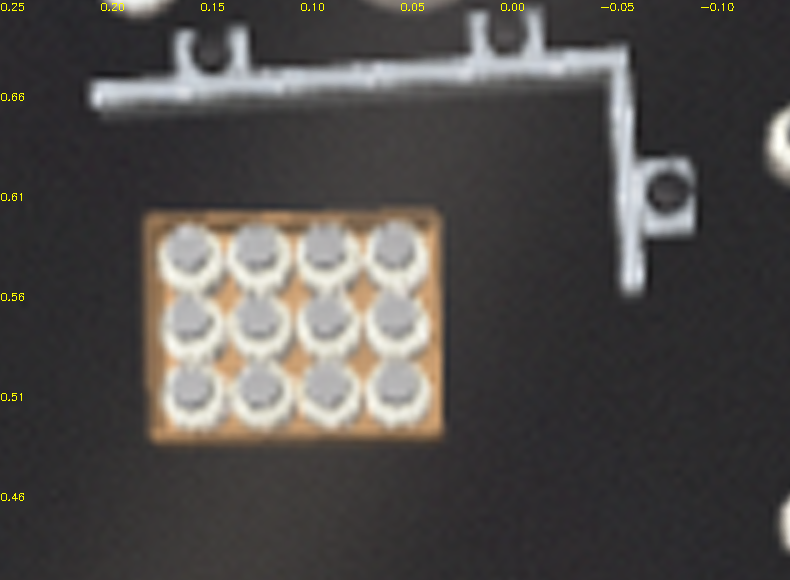

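The rectified crop shows the 12-bottle cardboard tray at columns 145–442, rows 211–440. That is 147 x 113 mm, so it is the right one, with its yaw about +0.6°. The fence inner corner is near (611,72), and the stop's yaw is about 3.4°. I fit these more exactly and work out the first approach.

```bash
cat >> h.py <<'E'
x1,y1,S=.71,.25,2000
def w(c,r): return np.array([x1-r/S,y1-c/S])
def line(g,pts):  # sub-pixel fit not needed: mean direction
    pass
def rel(goal_xyz,yheading_deg,s=None):
    s=s or status.state(); R=np.array(s["ee_rot"]); d=R.T@(np.array(goal_xyz)-s["position"])*100
    h=np.degrees(np.arctan2(R[1,1],R[0,1])); t=-((yheading_deg-h+180)%360-180)
    return d.round(2),round(t,2)
E
python3 - <<'E'
from h import *
p=vision.capture("top")
# big neighbour tray corners, height ~45 mm
for px in ((203,240),(219,276),(147,268)): print(px,ray(p,px,.045).round(3))
# tray edges: brown mask at rim height; stop edges: bright at z=.03
im=ortho(p,x1,y1,.034,580,790,S); hsv=cv2.cvtColor(im,cv2.COLOR_RGB2HSV)
m=((hsv[...,2]>70)).astype(np.uint8); m[:180]=0; m[:,:100]=0; m[:,520:]=0
m[460:]=0
cs=max(cv2.findContours(m,0,1)[0],key=cv2.contourArea); r=cv2.minAreaRect(cs)
print("tray",w(*r[0]).round(4),np.array(r[1])/2,r[2])
g=cv2.cvtColor(ortho(p,x1,y1,.03,580,790,S),cv2.COLOR_RGB2GRAY).astype(float)
# fence outer/inner: half-max crossings
B=[];
for c in list(range(110,170,4))+list(range(255,460,4))+list(range(550,600,4)):
    col=g[30:120,c]; k=np.where(col>120)[0]; B.append((c,30+k[0],30+k[-1]))
B=np.array(B); print("back outer/inner med width mm",np.median(B[:,2]-B[:,1])/2)
fo=np.polyfit(B[:,0],B[:,1],1); fi=np.polyfit(B[:,0],B[:,2],1)
D=[]
for r_ in list(range(90,150,4))+list(range(245,280,4)):
    row=g[r_,590:665]; k=np.where(row>120)[0]; D.append((r_,590+k[0],590+k[-1]))
D=np.array(D); gi=np.polyfit(D[:,0],D[:,1],1); go=np.polyfit(D[:,0],D[:,2],1)
print("side width mm",np.median(D[:,2]-D[:,1])/2,"angles",np.degrees(np.arctan([-fo[0],-fi[0],gi[0],go[0]])).round(2))
r0=0
c=(gi[0]*fi[1]+gi[1])/(1-gi[0]*fi[0]); rr=fi[0]*c+fi[1]; print("corner",w(c,rr).round(4))
s=status.state(); print(s["time"]); print(rel((.452,.095,.404),-86.5,s))
E
```

```text
(203, 240) [0.391 0.19  0.045]
(219, 276) [0.271 0.135 0.045]
(147, 268) [0.301 0.374 0.045]
tray [0.5465 0.1032] [124.09498596 152.56109619] 89.3839340209961
back outer/inner med width mm 11.5
side width mm 10.5 angles [3.9  3.64 4.   4.15]
corner [ 0.6748 -0.0541]
0.4
(array([  0.07, -52.39, -45.06]), np.float64(21.01))
```

Request:
apply_moves(
  rows=[
    {"ty": -2.5,"tz": -2},
    {"ty": -6,"tz": -5},
    {"ty": -10,"tz": -8.3},
    {"ty": -14,"tz": -12},
    {"ty": -18,"tz": -15.4},
  ],
  jaw=0,
)

```text
$.rows[0]: bad value
```

Request:
apply_moves(
  rows=[
    {"ty": -3.8,"tz": -3.2},
    {"ty": -7.6,"tz": -6.4},
    {"ty": -11.4,"tz": -9.6},
    {"ty": -15.2,"tz": -12.8},
    {"ty": -19,"tz": -16},
  ],
)

```text
$.rows[0]: bad value
```

Request:
apply_moves(
  rows=[
    {"ty": -3.8,"tz": -3.2,"twist": 4.2},
    {"ty": -7.6,"tz": -6.4,"twist": 8.4},
    {"ty": -11.4,"tz": -9.6,"twist": 12.6},
    {"ty": -14,"tz": -12.3,"twist": 16.6},
    {"ty": -15.5,"tz": -13.6,"twist": 20.6},
  ],
)

```text
$.rows[0]: bad value
```

```bash
python3 - <<'E'
from h import *
s=status.state(); print(s["time"],np.round(s["position"],4),np.round(s["ee_rot"],3).tolist(),np.round(s["contact_force"],2),np.round(s["joint_pos"],2)); print(rel((.452,.097,.195),-86.1,s))
E
```

```text
0.4 [ 0.2593 -0.5686  0.4046] [[-0.0, 0.415, -0.91], [0.0, -0.91, -0.415], [-1.0, -0.0, -0.0]] [0.19 0.54 0.14] [-1.16  0.42  1.63  0.    1.09 -0.02]
(array([ 20.97, -52.56, -45.15]), np.float64(20.61))
```

Rows need all the four numbers, it seems.

Request:
apply_moves(
  rows=[
    {"tx": 0,"ty": -2.5,"tz": -2,"twist": 0},
    {"tx": 0,"ty": -6,"tz": -5,"twist": 0},
    {"tx": 0,"ty": -10,"tz": -8.3,"twist": 0},
    {"tx": 0,"ty": -14,"tz": -12,"twist": 0},
    {"tx": 0,"ty": -18,"tz": -15.4,"twist": 0},
  ],
  jaw=0,
)

```text
time: 0.9
position: [0.3225, -0.3478, 0.4048]
ee_rot: [[0.0, 0.414, -0.91], [-0.0, -0.91, -0.414], [-1.0, 0.0, -0.0]]
contact_force: [0.7, 0.7, -0.4]
gripper_width: 0.0877
```

Request:
apply_moves(
  rows=[
    {"tx": 0,"ty": -3.8,"tz": -3.2,"twist": 0},
    {"tx": 0,"ty": -7.6,"tz": -6.4,"twist": 0},
    {"tx": 0,"ty": -11.4,"tz": -9.6,"twist": 0},
    {"tx": 0,"ty": -15.2,"tz": -12.8,"twist": 0},
    {"tx": 0,"ty": -19,"tz": -16,"twist": 0},
  ],
)

```text
time: 1.4
position: [0.3891, -0.1083, 0.4051]
ee_rot: [[0.001, 0.414, -0.91], [-0.0, -0.91, -0.414], [-1.0, 0.001, -0.001]]
contact_force: [0.3, 0.0, 0.0]
gripper_width: 0.0878
```

Request:
apply_moves(
  rows=[
    {"tx": 0,"ty": -3.8,"tz": -3.2,"twist": 4.2},
    {"tx": 0,"ty": -7.6,"tz": -6.4,"twist": 8.4},
    {"tx": 0,"ty": -11.4,"tz": -9.6,"twist": 12.6},
    {"tx": 0,"ty": -14,"tz": -12.3,"twist": 16.6},
    {"tx": 0,"ty": -15.5,"tz": -13.6,"twist": 20.6},
  ],
)

```text
time: 1.9
position: [0.4493, 0.09, 0.405]
ee_rot: [[0.001, 0.068, -0.998], [0.001, -0.998, -0.068], [-1.0, -0.0, -0.001]]
contact_force: [0.2, -1.0, -0.7]
gripper_width: 0.088
```

```bash
python3 - <<'E'
from h import *
s=status.state(); print(s["time"],np.round(s["position"],4),np.round(s["ee_rot"],3).tolist(),np.round(s["contact_force"],2),np.round(s["joint_pos"],2)); print(rel((.452,.097,.195),-86.1,s))
E
```

```text
1.9 [0.4493 0.09   0.405 ] [[0.001, 0.068, -0.998], [0.001, -0.998, -0.068], [-1.0, -0.0, -0.001]] [ 0.2  -0.96 -0.74] [0.17 0.18 1.99 0.   0.98 1.67]
(array([21.01, -0.67, -0.29]), np.float64(-0.0))
```

Request:
apply_moves(
  rows=[
    {"tx": 4,"ty": -0.5,"tz": -0.2,"twist": 0},
    {"tx": 8.5,"ty": -0.5,"tz": -0.2,"twist": 0},
    {"tx": 13,"ty": -0.5,"tz": -0.2,"twist": 0},
    {"tx": 16,"ty": -0.5,"tz": -0.2,"twist": 0},
    {"tx": 18,"ty": -0.5,"tz": -0.2,"twist": 0},
  ],
)

```text
time: 2.4
position: [0.4495, 0.0923, 0.2225]
ee_rot: [[-0.003, 0.068, -0.998], [-0.0, -0.998, -0.068], [-1.0, 0.0, 0.003]]
contact_force: [-0.8, 0.3, -0.3]
gripper_width: 0.0878
```

```bash
python3 - <<'E'
from h import *
a=vision.capture("scene"); im=a["frame"][150:300,190:420,::-1]
s=status.state(); print(s["time"],np.round(s["position"],4),np.round(s["contact_force"],2)); print(rel((.452,.097,.195),-86.1,s))
cv2.imwrite("pics/s1.png",cv2.resize(im,None,fx=3.4,fy=3.4,interpolation=2))
E
```

```text
2.45 [0.4489 0.0922 0.2208] [-0.29  0.25 -1.31]
(array([ 2.58, -0.46, -0.35]), np.float64(0.01))
```

View pics/s1.png

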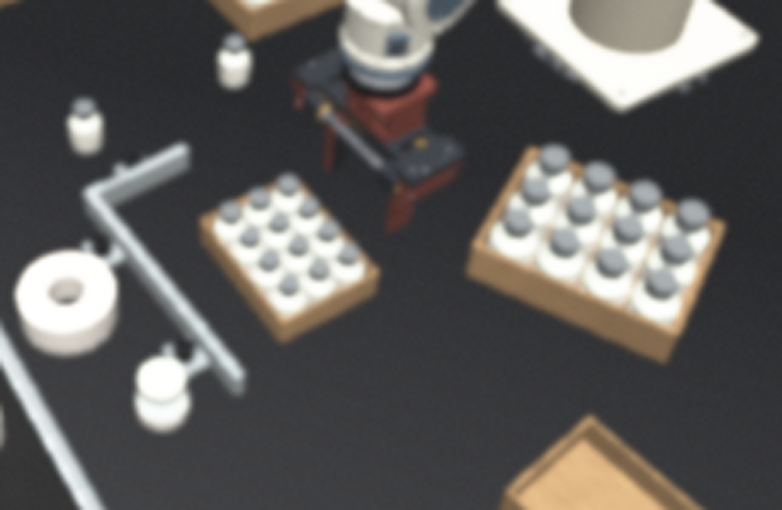

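The gripper stands behind the tray, with fingers at about (325,150) and (400,200), clear of the neighbour tray. I go down and push along the stop's +x.

Request:
apply_moves(
  rows=[
    {"tx": 0.8,"ty": -0.4,"tz": -0.3,"twist": 0},
    {"tx": 1.6,"ty": -0.4,"tz": -0.3,"twist": 0},
    {"tx": 2.4,"ty": -0.4,"tz": -0.3,"twist": 0},
    {"tx": 2.6,"ty": -0.4,"tz": -0.3,"twist": 0},
    {"tx": 2.6,"ty": -0.4,"tz": -0.3,"twist": 0},
  ],
)

```text
time: 2.95
position: [0.4529, 0.0965, 0.1988]
ee_rot: [[0.0, 0.068, -0.998], [0.0, -0.998, -0.068], [-1.0, -0.0, -0.0]]
contact_force: [-0.9, -0.0, -0.7]
gripper_width: 0.0878
```

Request:
apply_moves(
  rows=[
    {"tx": 0,"ty": 0,"tz": -0.6,"twist": 0},
    {"tx": 0,"ty": 0,"tz": -1.2,"twist": 0},
    {"tx": 0,"ty": 0,"tz": -1.8,"twist": 0},
    {"tx": 0,"ty": 0,"tz": -2.4,"twist": 0},
    {"tx": 0,"ty": 0,"tz": -2.8,"twist": 0},
  ],
)

```text
time: 3.45
position: [0.4811, 0.0984, 0.1987]
ee_rot: [[-0.001, 0.068, -0.998], [-0.0, -0.998, -0.068], [-1.0, 0.0, 0.001]]
contact_force: [-6.5, -1.3, 5.2]
gripper_width: 0.088
```

Request:
apply_moves(
  rows=[
    {"tx": 0,"ty": 0,"tz": -0.4,"twist": 0},
    {"tx": 0,"ty": 0,"tz": -0.8,"twist": 0},
    {"tx": 0,"ty": 0,"tz": -1.2,"twist": 0},
    {"tx": 0,"ty": 0,"tz": -1.6,"twist": 0},
    {"tx": 0,"ty": 0,"tz": -2,"twist": 0},
  ],
)

```text
time: 3.95
position: [0.4987, 0.0995, 0.1982]
ee_rot: [[-0.007, 0.068, -0.998], [-0.001, -0.998, -0.068], [-1.0, 0.001, 0.007]]
contact_force: [-9.0, -0.2, 6.8]
gripper_width: 0.0876
```

Request:
apply_moves(
  rows=[
    {"tx": 0,"ty": 0,"tz": -0.4,"twist": 0},
    {"tx": 0,"ty": 0,"tz": -0.8,"twist": 0},
    {"tx": 0,"ty": 0,"tz": -1.2,"twist": 0},
    {"tx": 0,"ty": 0,"tz": -1.6,"twist": 0},
    {"tx": 0,"ty": 0,"tz": -2,"twist": 0},
  ],
)

```text
time: 4.45
position: [0.5189, 0.101, 0.1982]
ee_rot: [[-0.006, 0.068, -0.998], [-0.001, -0.998, -0.068], [-1.0, 0.001, 0.007]]
contact_force: [-9.7, -0.7, 6.0]
gripper_width: 0.0876
```

Request:
apply_moves(
  rows=[
    {"tx": 0,"ty": 0,"tz": -0.4,"twist": 0},
    {"tx": 0,"ty": 0,"tz": -0.8,"twist": 0},
    {"tx": 0,"ty": 0,"tz": -1.1,"twist": 0},
    {"tx": 0,"ty": 0,"tz": -1.4,"twist": 0},
    {"tx": 0,"ty": 0,"tz": -1.6,"twist": 0},
  ],
)

```text
time: 4.95
position: [0.5351, 0.1021, 0.1982]
ee_rot: [[-0.006, 0.068, -0.998], [-0.001, -0.998, -0.068], [-1.0, 0.0, 0.006]]
contact_force: [-7.4, -1.0, 6.4]
gripper_width: 0.0876
```

```bash
cat > look.py <<'E'
from h import *
import sys
p=vision.capture("top"); s=status.state(); print(s["time"],np.round(s["position"],4),np.round(s["contact_force"],2),np.round(s["joint_pos"],2))
im=ortho(p,x1,y1,.034,580,790,2000)[:,:,::-1].copy()
cv2.imwrite(f"pics/{sys.argv[1]}.png",im)
E
python3 look.py o2
```

```text
5.0 [0.5356 0.1021 0.1983] [-3.64  0.11  1.06] [0.17 0.63 1.9  0.   0.61 1.67]
```

View pics/o2.png

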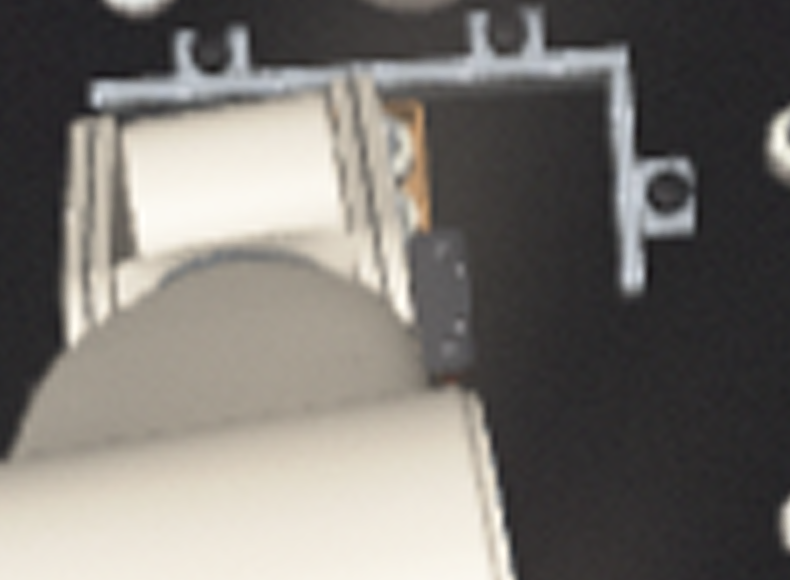

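The top view is mostly blocked by the arm. The tray's front right corner at (420,102) is about 8 mm short of the fence's inner edge (row ~84), and the tray is turned with the stop. I go on in small steps.

Request:
apply_moves(
  rows=[
    {"tx": 0,"ty": 0,"tz": -0.1,"twist": 0},
    {"tx": 0,"ty": 0,"tz": -0.2,"twist": 0},
    {"tx": 0,"ty": 0,"tz": -0.3,"twist": 0},
    {"tx": 0,"ty": 0,"tz": -0.4,"twist": 0},
    {"tx": 0,"ty": 0,"tz": -0.5,"twist": 0},
  ],
)

```text
time: 5.5
position: [0.54, 0.1024, 0.1982]
ee_rot: [[-0.005, 0.068, -0.998], [-0.001, -0.998, -0.068], [-1.0, 0.0, 0.005]]
contact_force: [-7.0, -0.7, 6.0]
gripper_width: 0.0878
```

Request:
apply_moves(
  rows=[
    {"tx": 0,"ty": 0,"tz": -0.05,"twist": 0},
    {"tx": 0,"ty": 0,"tz": -0.1,"twist": 0},
    {"tx": 0,"ty": 0,"tz": -0.15,"twist": 0},
    {"tx": 0,"ty": 0,"tz": -0.2,"twist": 0},
    {"tx": 0,"ty": 0,"tz": -0.25,"twist": 0},
  ],
)

```text
time: 6.0
position: [0.5424, 0.1026, 0.1982]
ee_rot: [[-0.006, 0.068, -0.998], [-0.001, -0.998, -0.068], [-1.0, 0.0, 0.006]]
contact_force: [-7.8, -0.2, 4.6]
gripper_width: 0.0876
```

Request:
apply_moves(
  rows=[
    {"tx": 0,"ty": 0,"tz": -0.05,"twist": 0},
    {"tx": 0,"ty": 0,"tz": -0.1,"twist": 0},
    {"tx": 0,"ty": 0,"tz": -0.15,"twist": 0},
    {"tx": 0,"ty": 0,"tz": -0.2,"twist": 0},
    {"tx": 0,"ty": 0,"tz": -0.25,"twist": 0},
  ],
)

```text
time: 6.5
position: [0.5449, 0.1028, 0.1982]
ee_rot: [[-0.006, 0.068, -0.998], [-0.001, -0.998, -0.068], [-1.0, 0.0, 0.006]]
contact_force: [-8.4, -0.5, 6.3]
gripper_width: 0.0881
```

Essentially at the back fence, so I leave the last millimetre for the final seating. I back off, rise and turn 90° for the left side.

Request:
apply_moves(
  rows=[
    {"tx": 0,"ty": 0,"tz": 1,"twist": 0},
    {"tx": 0,"ty": 0,"tz": 2,"twist": 0},
    {"tx": -3,"ty": 0,"tz": 2,"twist": 0},
    {"tx": -7,"ty": 0,"tz": 2,"twist": 0},
    {"tx": -10,"ty": 0,"tz": 2,"twist": 0},
  ],
)

```text
time: 7.0
position: [0.5263, 0.1016, 0.3002]
ee_rot: [[0.001, 0.068, -0.998], [0.0, -0.998, -0.068], [-1.0, -0.0, -0.001]]
contact_force: [1.0, -0.5, 0.3]
gripper_width: 0.0879
```

Request:
apply_moves(
  rows=[
    {"tx": 0,"ty": -2,"tz": -1,"twist": -8},
    {"tx": 0,"ty": -4,"tz": -2,"twist": -16},
    {"tx": 0,"ty": -6,"tz": -3,"twist": -24},
    {"tx": 0,"ty": -8,"tz": -4,"twist": -32},
    {"tx": 0,"ty": -9.5,"tz": -5,"twist": -40},
  ],
  jaw=110,
)

```text
time: 7.5
position: [0.5698, 0.2008, 0.2986]
ee_rot: [[0.0, 0.698, -0.716], [0.0, -0.716, -0.698], [-1.0, 0.0, -0.0]]
contact_force: [0.5, -1.4, -0.8]
gripper_width: 0.0521
```

Request:
apply_moves(
  rows=[
    {"tx": 0,"ty": 0,"tz": 0,"twist": -8},
    {"tx": 0,"ty": 0,"tz": 0,"twist": -16},
    {"tx": 0,"ty": 0,"tz": 0,"twist": -24},
    {"tx": 0,"ty": 0,"tz": 0,"twist": -32},
    {"tx": 0,"ty": 0,"tz": 0,"twist": -40},
  ],
)

```text
time: 8.0
position: [0.5696, 0.1997, 0.2985]
ee_rot: [[0.0, 0.995, -0.1], [0.0, -0.1, -0.995], [-1.0, 0.0, -0.0]]
contact_force: [0.1, -0.9, -0.4]
gripper_width: 0.0498
```

```bash
python3 look.py o3; python3 -c "
from h import *
print(rel((.6015,.216,.194),3.9),status.state()['gripper_width'])"
```

```text
8.05 [0.5695 0.1997 0.2985] [ 0.44 -0.78  0.35] [ 0.32  0.53  1.75 -0.    0.87  0.41]
(array([10.45,  3.03, -1.92]), np.float64(-9.26)) 0.050018778676948386
```

View pics/o3.png

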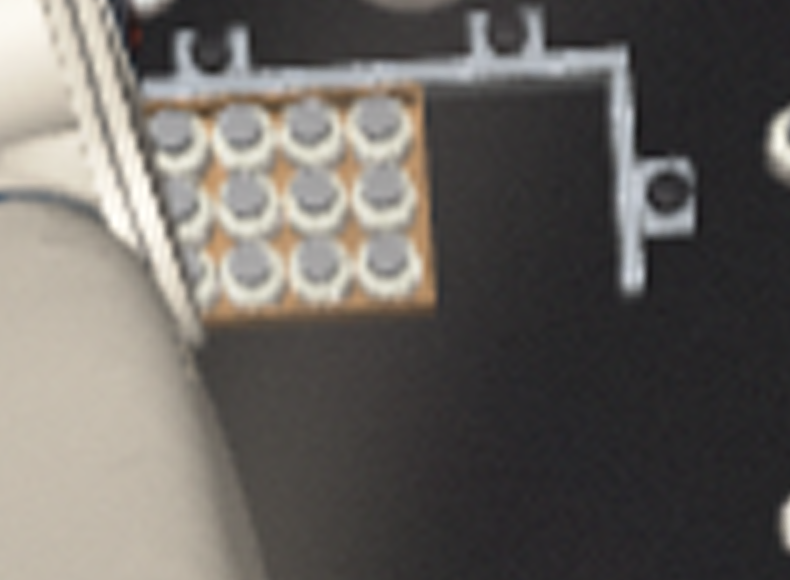

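The tray is now aligned with the stop: its right edge runs (420,88)–(436,305), about 4.2°, and its front is at the back fence. About 93 mm remain to the side fence. I place the hand beyond its left side.

Request:
apply_moves(
  rows=[
    {"tx": 0,"ty": 1.5,"tz": -1,"twist": -4.6},
    {"tx": 0,"ty": 3,"tz": -2,"twist": -9.3},
    {"tx": 2.5,"ty": 3,"tz": -2,"twist": -9.3},
    {"tx": 5,"ty": 3,"tz": -2,"twist": -9.3},
    {"tx": 7,"ty": 3,"tz": -2,"twist": -9.3},
  ],
)

```text
time: 8.55
position: [0.6014, 0.2164, 0.2274]
ee_rot: [[-0.001, 0.999, 0.053], [-0.0, 0.053, -0.999], [-1.0, -0.001, 0.0]]
contact_force: [-0.0, -0.1, 0.3]
gripper_width: 0.0502
```

```bash
python3 - <<'E'
from h import *
a=vision.capture("scene"); im=a["frame"][150:300,190:420,::-1]
s=status.state(); print(s["time"],np.round(s["position"],4),np.round(s["contact_force"],2)); print(rel((.6015,.216,.194),3.9,s))
cv2.imwrite("pics/s2.png",cv2.resize(im,None,fx=3.4,fy=3.4,interpolation=2))
E
```

```text
8.6 [0.6002 0.2159 0.2243] [-1.64 -0.73 -2.15]
(array([ 3.03,  0.14, -0.  ]), np.float64(-0.84))
```

View pics/s2.png

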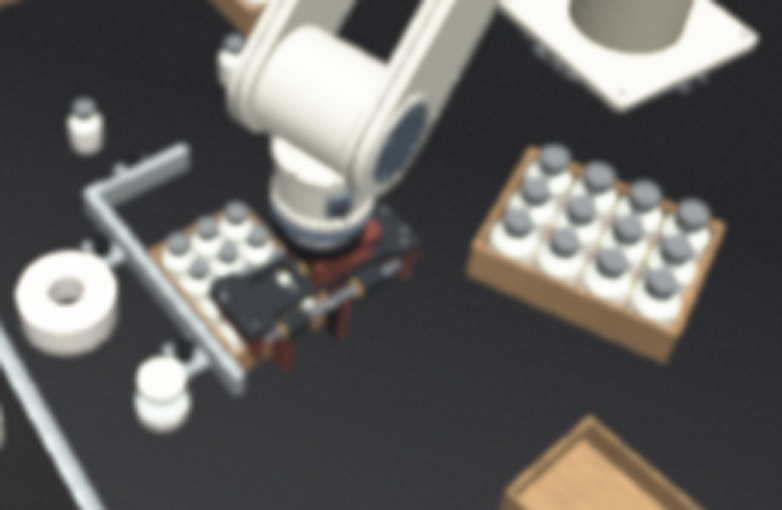

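The fingers at (285,350) and (342,315) stand beyond the tray's left side and clear of the jar. I go down and push toward the side fence.

Request:
apply_moves(
  rows=[
    {"tx": 0.8,"ty": 0,"tz": 0,"twist": -0.4},
    {"tx": 1.6,"ty": 0,"tz": 0,"twist": -0.8},
    {"tx": 2.4,"ty": 0,"tz": 0,"twist": -0.8},
    {"tx": 2.7,"ty": 0,"tz": 0,"twist": -0.8},
    {"tx": 2.7,"ty": 0,"tz": 0,"twist": -0.8},
  ],
)

```text
time: 9.1
position: [0.602, 0.2165, 0.2015]
ee_rot: [[-0.0, 0.998, 0.07], [-0.0, 0.07, -0.998], [-1.0, -0.0, 0.0]]
contact_force: [0.2, -0.2, -0.5]
gripper_width: 0.0502
```

Request:
apply_moves(
  rows=[
    {"tx": 0,"ty": 0,"tz": 0.5,"twist": 0},
    {"tx": 0,"ty": 0,"tz": 1,"twist": 0},
    {"tx": 0,"ty": 0,"tz": 1.6,"twist": 0},
    {"tx": 0,"ty": 0,"tz": 2.2,"twist": 0},
    {"tx": 0,"ty": 0,"tz": 2.8,"twist": 0},
  ],
)

```text
time: 9.6
position: [0.6041, 0.1882, 0.2019]
ee_rot: [[0.001, 0.998, 0.069], [0.001, 0.069, -0.998], [-1.0, 0.001, -0.001]]
contact_force: [-1.2, 3.7, 0.3]
gripper_width: 0.0497
```

Request:
apply_moves(
  rows=[
    {"tx": 0,"ty": 0,"tz": 0.4,"twist": 0},
    {"tx": 0,"ty": 0,"tz": 0.8,"twist": 0},
    {"tx": 0,"ty": 0,"tz": 1.2,"twist": 0},
    {"tx": 0,"ty": 0,"tz": 1.6,"twist": 0},
    {"tx": 0,"ty": 0,"tz": 2,"twist": 0},
  ],
)

```text
time: 10.1
position: [0.6056, 0.1687, 0.2019]
ee_rot: [[0.001, 0.998, 0.07], [0.0, 0.07, -0.998], [-1.0, 0.001, -0.0]]
contact_force: [-0.2, 5.3, 2.5]
gripper_width: 0.0503
```

Request:
apply_moves(
  rows=[
    {"tx": 0,"ty": 0,"tz": 0.5,"twist": 0},
    {"tx": 0,"ty": 0,"tz": 1,"twist": 0},
    {"tx": 0,"ty": 0,"tz": 1.5,"twist": 0},
    {"tx": 0,"ty": 0,"tz": 2,"twist": 0},
    {"tx": 0,"ty": 0,"tz": 2.5,"twist": 0},
  ],
)

```text
time: 10.6
position: [0.6073, 0.1437, 0.2019]
ee_rot: [[0.001, 0.998, 0.07], [0.0, 0.07, -0.998], [-1.0, 0.001, -0.0]]
contact_force: [0.5, 5.6, 2.1]
gripper_width: 0.0498
```

Request:
apply_moves(
  rows=[
    {"tx": 0,"ty": 0,"tz": 0.5,"twist": 0},
    {"tx": 0,"ty": 0,"tz": 1,"twist": 0},
    {"tx": 0,"ty": 0,"tz": 1.5,"twist": 0},
    {"tx": 0,"ty": 0,"tz": 2,"twist": 0},
    {"tx": 0,"ty": 0,"tz": 2.5,"twist": 0},
  ],
)

```text
time: 11.1
position: [0.609, 0.1187, 0.2019]
ee_rot: [[0.0, 0.998, 0.07], [0.0, 0.07, -0.998], [-1.0, 0.0, -0.0]]
contact_force: [-0.4, 5.1, 2.8]
gripper_width: 0.0502
```

Request:
apply_moves(
  rows=[
    {"tx": 0,"ty": 0,"tz": 0.3,"twist": 0},
    {"tx": 0,"ty": 0,"tz": 0.6,"twist": 0},
    {"tx": 0,"ty": 0,"tz": 0.9,"twist": 0},
    {"tx": 0,"ty": 0,"tz": 1.2,"twist": 0},
    {"tx": 0,"ty": 0,"tz": 1.4,"twist": 0},
  ],
)

```text
time: 11.6
position: [0.61, 0.1048, 0.2019]
ee_rot: [[0.0, 0.998, 0.07], [0.0, 0.07, -0.998], [-1.0, 0.0, -0.0]]
contact_force: [0.1, 6.1, 2.7]
gripper_width: 0.0499
```

Request:
apply_moves(
  rows=[
    {"tx": 0,"ty": 0,"tz": 0.1,"twist": 0},
    {"tx": 0,"ty": 0,"tz": 0.2,"twist": 0},
    {"tx": 0,"ty": 0,"tz": 0.3,"twist": 0},
    {"tx": 0,"ty": 0,"tz": 0.35,"twist": 0},
    {"tx": 0,"ty": 0,"tz": 0.4,"twist": 0},
  ],
)

```text
time: 12.1
position: [0.6103, 0.101, 0.2019]
ee_rot: [[0.0, 0.998, 0.07], [0.0, 0.07, -0.998], [-1.0, 0.0, -0.0]]
contact_force: [-0.7, 4.8, 3.8]
gripper_width: 0.05
```

Request:
apply_moves(
  rows=[
    {"tx": 0,"ty": 0,"tz": 0.05,"twist": 0},
    {"tx": 0,"ty": 0,"tz": 0.1,"twist": 0},
    {"tx": 0,"ty": 0,"tz": 0.15,"twist": 0},
    {"tx": 0,"ty": 0,"tz": 0.2,"twist": 0},
    {"tx": 0,"ty": 0,"tz": 0.25,"twist": 0},
  ],
)

```text
time: 12.6
position: [0.6104, 0.0985, 0.2019]
ee_rot: [[0.0, 0.998, 0.07], [0.0, 0.07, -0.998], [-1.0, 0.0, -0.0]]
contact_force: [-0.4, 5.3, 2.1]
gripper_width: 0.05
```

Request:
apply_moves(
  rows=[
    {"tx": 0,"ty": 0,"tz": 0.04,"twist": 0},
    {"tx": 0,"ty": 0,"tz": 0.08,"twist": 0},
    {"tx": 0,"ty": 0,"tz": 0.12,"twist": 0},
    {"tx": 0,"ty": 0,"tz": 0.16,"twist": 0},
    {"tx": 0,"ty": 0,"tz": 0.2,"twist": 0},
  ],
)

```text
time: 13.1
position: [0.6107, 0.0977, 0.202]
ee_rot: [[0.001, 0.998, 0.069], [0.002, 0.069, -0.998], [-1.0, 0.001, -0.002]]
contact_force: [0.0, 15.1, 1.5]
gripper_width: 0.0497
```

Force has risen to 15 N, so it's at the side fence. One more small press, then I back off and go round to the rear for the final seating.

Request:
apply_moves(
  rows=[
    {"tx": 0,"ty": 0,"tz": 0.05,"twist": 0},
    {"tx": 0,"ty": 0,"tz": 0.1,"twist": 0},
    {"tx": 0,"ty": 0,"tz": 0.1,"twist": 0},
    {"tx": 0,"ty": 0,"tz": 0.1,"twist": 0},
    {"tx": 0,"ty": 0,"tz": 0.1,"twist": 0},
  ],
)

```text
time: 13.6
position: [0.6107, 0.0975, 0.2019]
ee_rot: [[0.001, 0.998, 0.069], [0.003, 0.069, -0.998], [-1.0, 0.001, -0.003]]
contact_force: [0.4, 18.0, 1.5]
gripper_width: 0.0499
```

Request:
apply_moves(
  rows=[
    {"tx": 0,"ty": 0,"tz": -0.5,"twist": 0},
    {"tx": 0,"ty": 0,"tz": -2,"twist": 0},
    {"tx": -3,"ty": 0,"tz": -2.5,"twist": 0},
    {"tx": -7,"ty": 0,"tz": -2.5,"twist": 0},
    {"tx": -10,"ty": 0,"tz": -2.5,"twist": 0},
  ],
)

```text
time: 14.1
position: [0.6088, 0.1207, 0.3031]
ee_rot: [[-0.0, 0.998, 0.07], [-0.001, 0.07, -0.998], [-1.0, -0.0, 0.001]]
contact_force: [0.6, 0.1, 1.1]
gripper_width: 0.0497
```

Request:
apply_moves(
  rows=[
    {"tx": 0,"ty": -2,"tz": 2,"twist": 8},
    {"tx": 0,"ty": -4,"tz": 4.5,"twist": 16},
    {"tx": 0,"ty": -6,"tz": 7,"twist": 24},
    {"tx": 0,"ty": -8,"tz": 9.5,"twist": 32},
    {"tx": 0,"ty": -9,"tz": 11,"twist": 40},
  ],
  jaw=52,
)

```text
time: 14.6
position: [0.5249, 0.003, 0.3014]
ee_rot: [[-0.002, 0.805, -0.593], [-0.001, -0.593, -0.805], [-1.0, -0.001, 0.002]]
contact_force: [0.8, -0.0, 0.1]
gripper_width: 0.0703
```

Request:
apply_moves(
  rows=[
    {"tx": 0,"ty": 0,"tz": 0,"twist": 8.5},
    {"tx": 0,"ty": 0,"tz": 0,"twist": 17},
    {"tx": 0,"ty": 0,"tz": 0,"twist": 25.5},
    {"tx": 0,"ty": 0,"tz": 0,"twist": 34},
    {"tx": 0,"ty": 0,"tz": 0,"twist": 42.5},
  ],
)

```text
time: 15.1
position: [0.5265, 0.0043, 0.3015]
ee_rot: [[-0.001, 0.194, -0.981], [-0.001, -0.981, -0.194], [-1.0, 0.0, 0.001]]
contact_force: [-0.9, 0.0, 1.1]
gripper_width: 0.0701
```

```bash
python3 -c "
from h import *
s=status.state();print(s['time'],np.round(s['position'],4),s['gripper_width'],np.round(s['joint_pos'],2))
print(rel((.523,.01,.196),-86.1,s))"
```

```text
15.1 [0.5265 0.0043 0.3015] 0.07006045469761572 [-0.01  0.43  1.92 -0.    0.8   1.36]
(array([10.55, -0.63,  0.23]), np.float64(7.26))
```

Request:
apply_moves(
  rows=[
    {"tx": 0,"ty": -0.6,"tz": 0.3,"twist": 7.3},
    {"tx": 3,"ty": -0.6,"tz": 0.3,"twist": 7.3},
    {"tx": 6.5,"ty": -0.6,"tz": 0.3,"twist": 7.3},
    {"tx": 9.5,"ty": -0.6,"tz": 0.3,"twist": 7.3},
    {"tx": 10.5,"ty": -0.6,"tz": 0.3,"twist": 7.3},
  ],
)

```text
time: 15.6
position: [0.5213, 0.0097, 0.1941]
ee_rot: [[-0.005, 0.074, -0.997], [-0.0, -0.997, -0.074], [-1.0, -0.0, 0.005]]
contact_force: [0.5, -0.1, 1.0]
gripper_width: 0.0703
```

Request:
apply_moves(
  rows=[
    {"tx": 0,"ty": 0,"tz": -0.5,"twist": 0},
    {"tx": 0,"ty": 0,"tz": -1,"twist": 0},
    {"tx": 0,"ty": 0,"tz": -1.5,"twist": 0},
    {"tx": 0,"ty": 0,"tz": -2,"twist": 0},
    {"tx": 0,"ty": 0,"tz": -2.3,"twist": 0},
  ],
)

```text
time: 16.1
position: [0.5465, 0.0112, 0.1977]
ee_rot: [[0.002, 0.073, -0.997], [-0.0, -0.997, -0.073], [-1.0, 0.0, -0.002]]
contact_force: [0.6, 0.9, 0.5]
gripper_width: 0.0697
```

Request:
apply_moves(
  rows=[
    {"tx": 0,"ty": 0,"tz": -0.1,"twist": 0},
    {"tx": 0,"ty": 0,"tz": -0.2,"twist": 0},
    {"tx": 0,"ty": 0,"tz": -0.3,"twist": 0},
    {"tx": 0,"ty": 0,"tz": -0.4,"twist": 0},
    {"tx": 0,"ty": 0,"tz": -0.5,"twist": 0},
  ],
)

```text
time: 16.6
position: [0.5505, 0.0115, 0.1966]
ee_rot: [[-0.0, 0.073, -0.997], [-0.0, -0.997, -0.073], [-1.0, -0.0, 0.0]]
contact_force: [-0.6, 0.8, 0.3]
gripper_width: 0.0703
```

Request:
apply_moves(
  rows=[
    {"tx": 0,"ty": 0,"tz": -0.05,"twist": 0},
    {"tx": 0,"ty": 0,"tz": -0.1,"twist": 0},
    {"tx": 0,"ty": 0,"tz": -0.15,"twist": 0},
    {"tx": 0,"ty": 0,"tz": -0.2,"twist": 0},
    {"tx": 0,"ty": 0,"tz": -0.25,"twist": 0},
  ],
)

```text
time: 17.1
position: [0.5515, 0.0116, 0.1964]
ee_rot: [[-0.005, 0.073, -0.997], [-0.0, -0.997, -0.073], [-1.0, -0.0, 0.005]]
contact_force: [-9.2, -1.0, 8.1]
gripper_width: 0.0701
```

Request:
apply_moves(
  rows=[
    {"tx": 0,"ty": 0,"tz": -0.04,"twist": 0},
    {"tx": 0,"ty": 0,"tz": -0.08,"twist": 0},
    {"tx": 0,"ty": 0,"tz": -0.12,"twist": 0},
    {"tx": 0,"ty": 0,"tz": -0.16,"twist": 0},
    {"tx": 0,"ty": 0,"tz": -0.2,"twist": 0},
  ],
)

```text
time: 17.6
position: [0.5524, 0.0117, 0.1963]
ee_rot: [[-0.008, 0.073, -0.997], [-0.0, -0.997, -0.073], [-1.0, -0.0, 0.008]]
contact_force: [-12.9, -1.6, 11.3]
gripper_width: 0.07
```

Request:
apply_moves(
  rows=[
    {"tx": 0,"ty": 0,"tz": -0.04,"twist": 0},
    {"tx": 0,"ty": 0,"tz": -0.08,"twist": 0},
    {"tx": 0,"ty": 0,"tz": -0.12,"twist": 0},
    {"tx": 0,"ty": 0,"tz": -0.16,"twist": 0},
    {"tx": 0,"ty": 0,"tz": -0.2,"twist": 0},
  ],
)

```text
time: 18.1
position: [0.5535, 0.0118, 0.1962]
ee_rot: [[-0.011, 0.073, -0.997], [-0.0, -0.997, -0.073], [-1.0, -0.001, 0.011]]
contact_force: [-17.7, -2.0, 16.0]
gripper_width: 0.0698
```

Seated: force is 18 N and rising while the fingertips stand still. I back off, rise and move the arm out of view.

Request:
apply_moves(
  rows=[
    {"tx": 0,"ty": 0,"tz": 0.6,"twist": 0},
    {"tx": 0,"ty": 0,"tz": 2.5,"twist": 0},
    {"tx": -4,"ty": 0,"tz": 3,"twist": 0},
    {"tx": -8.5,"ty": 0,"tz": 3,"twist": 0},
    {"tx": -13,"ty": 0,"tz": 3,"twist": 0},
  ],
)

```text
time: 18.6
position: [0.527, 0.0098, 0.3279]
ee_rot: [[0.0, 0.074, -0.997], [0.0, -0.997, -0.074], [-1.0, -0.0, -0.0]]
contact_force: [-0.2, 0.7, -0.3]
gripper_width: 0.0699
```

Request:
apply_moves(
  rows=[
    {"tx": -1,"ty": 3.5,"tz": 2,"twist": 0},
    {"tx": -2,"ty": 7.5,"tz": 4,"twist": 0},
    {"tx": -3,"ty": 12,"tz": 6,"twist": 0},
    {"tx": -3,"ty": 16,"tz": 7,"twist": 0},
    {"tx": -3,"ty": 20,"tz": 7,"twist": 0},
  ],
)

```text
time: 19.1
position: [0.4709, -0.1964, 0.3574]
ee_rot: [[0.002, 0.073, -0.997], [-0.001, -0.997, -0.073], [-1.0, 0.001, -0.002]]
contact_force: [0.3, 0.2, -0.2]
gripper_width: 0.0701
```

Request:
apply_moves(
  rows=[
    {"tx": 0,"ty": 4,"tz": 0,"twist": 0},
    {"tx": 0,"ty": 8,"tz": 0,"twist": 0},
    {"tx": 0,"ty": 12,"tz": 0,"twist": 0},
    {"tx": 0,"ty": 14,"tz": 0,"twist": 0},
    {"tx": 0,"ty": 15,"tz": 0,"twist": 0},
  ],
)

```text
time: 19.6
position: [0.483, -0.346, 0.3566]
ee_rot: [[0.001, 0.072, -0.997], [-0.0, -0.997, -0.072], [-1.0, 0.001, -0.001]]
contact_force: [0.3, -0.5, -0.5]
gripper_width: 0.0699
```

```bash
python3 look.py o4
```

```text
19.65 [ 0.4831 -0.3461  0.3566] [-0.09 -0.99  0.1 ] [-0.64  0.44  1.74 -0.    0.97  0.86]
```

View pics/o4.png

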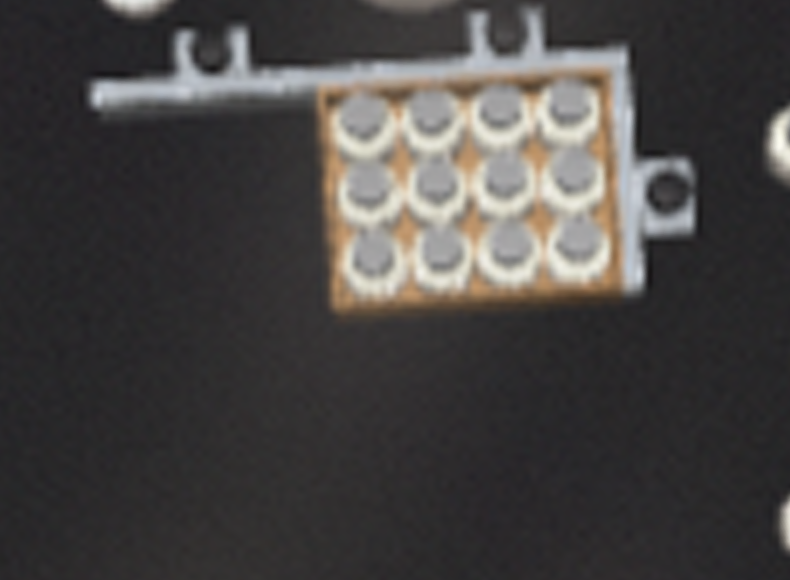

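The tray stands in the corner. Its rim runs (320,88)–(612,72)–(624,294)–(335,310), with edges at 3.6–3.9°, the same as the stop, and no dark gap shows on either fence. I make one numeric check of the gap and of the bystanders.

```bash
python3 - <<'E'
from h import *
p=vision.capture("top"); im=ortho(p,x1,y1,.034,580,790,S).astype(int)
hsv=cv2.cvtColor(im.astype(np.uint8),cv2.COLOR_RGB2HSV)
br=((hsv[...,1]>75)&(hsv[...,2]>70)).astype(np.uint8); br[:60]=0
# rear and left outer edges of the tray -> pose from known size
R=np.array([(c,np.where(br[270:340,c])[0][-1]+270) for c in range(360,600,5)])
L=np.array([(np.where(br[r,300:360])[0][0]+300,r) for r in range(110,290,5)])
a=np.polyfit(R[:,0],R[:,1],1); b=np.polyfit(L[:,1],L[:,0],1)
print("rear/left edge angles",np.degrees(np.arctan([-a[0],b[0]])).round(2))
c=(b[0]*a[1]+b[1])/(1-b[0]*a[0]); P=w(c,a[0]*c+a[1])
for f in (3.65,3.9,4.1):
    t=np.radians(f);Rm=np.array([[np.cos(t),-np.sin(t)],[np.sin(t),np.cos(t)]])
    print(f,"rear-left corner in stop frame mm (home -110,146):",((P-[.675,-.054])@Rm*1000).round(1))
# darkest along joint lines
g=im.max(2)
print("min across back joint",[int(g[50:95,c].min()) for c in range(350,600,25)],"side",[int(g[r,600:640].min()) for r in range(100,290,20)])
o=cv2.imread("pics/top0.png")[:,:,::-1]; d=cv2.absdiff(o,p["frame"]).max(2)
d=(cv2.blur(d,(3,3))>40).astype(np.uint8); n,l,s,_=cv2.connectedComponentsWithStats(d)
print("changed blobs",[x.tolist() for x in s[1:] if x[4]>12]); print(status.state()["time"])
E
```

```text
rear/left edge angles [4.19 4.35]
3.65 rear-left corner in stop frame mm (home -110,146): [-114.8  145.2]
3.9 rear-left corner in stop frame mm (home -110,146): [-114.2  145.7]
4.1 rear-left corner in stop frame mm (home -110,146): [-113.7  146.1]
min across back joint [51, 46, 51, 61, 61, 108, 51, 89, 96, 131] side [32, 27, 31, 101, 152, 160, 151, 133, 145, 155]
changed blobs [[224, 154, 288, 230, 28922], [207, 159, 70, 54, 2500], [352, 251, 6, 12, 50], [446, 282, 5, 4, 17], [212, 334, 8, 9, 47], [196, 345, 37, 39, 812], [224, 351, 11, 12, 29], [233, 371, 5, 4, 13], [286, 372, 15, 12, 102]]
19.7
```

The position agrees with home; the rear edge reads 4 mm long because the camera sees the outer rear wall there. Only the tray shows as moved, apart from the arm's own blobs. The tray's yaw reads 4.2–4.35° against 3.9–4.15° for the stop. That may be noise or a fraction of a millimetre of gap at the left of the back fence. There is time, so I give a gentle press at the left part of the rear side, with the fingers shut, to close it.

Request:
apply_moves(
  rows=[
    {"tx": 0,"ty": -3.5,"tz": 0,"twist": 0},
    {"tx": 0,"ty": -8,"tz": 0,"twist": 0},
    {"tx": 0,"ty": -12.5,"tz": 0,"twist": 0},
    {"tx": 0,"ty": -17,"tz": 0,"twist": 0},
    {"tx": 0,"ty": -21.5,"tz": 0,"twist": 0},
  ],
  jaw=255,
  force=20,
)

```text
time: 20.2
position: [0.4661, -0.1268, 0.3567]
ee_rot: [[-0.0, 0.075, -0.997], [0.0, -0.997, -0.075], [-1.0, -0.0, 0.0]]
contact_force: [0.9, 0.6, -0.0]
gripper_width: 0.0334
```

Request:
apply_moves(
  rows=[
    {"tx": 0,"ty": -4.5,"tz": -1,"twist": 0},
    {"tx": 0,"ty": -9,"tz": -2.5,"twist": 0},
    {"tx": 0,"ty": -13,"tz": -4,"twist": 0},
    {"tx": 0,"ty": -16,"tz": -5,"twist": 0},
    {"tx": 0,"ty": -17.5,"tz": -5.5,"twist": 0},
  ],
)

```text
time: 20.7
position: [0.5085, 0.0522, 0.3568]
ee_rot: [[-0.0, 0.078, -0.997], [0.0, -0.997, -0.078], [-1.0, -0.0, -0.0]]
contact_force: [0.4, -0.2, -0.3]
gripper_width: 0.0006
```

```bash
python3 -c "
from h import *
s=status.state();print(s['time'],np.round(s['position'],4),s['gripper_width'])
print(rel((.524,.045,.196),-86.1,s))"
```

```text
20.7 [0.5085 0.0522 0.3568] 0.0005519204542115909
(array([16.08,  0.84, -1.49]), np.float64(0.55))
```

Request:
apply_moves(
  rows=[
    {"tx": 4,"ty": 0.5,"tz": -1,"twist": 0},
    {"tx": 8.5,"ty": 0.5,"tz": -1,"twist": 0},
    {"tx": 12.5,"ty": 0.5,"tz": -1,"twist": 0},
    {"tx": 15,"ty": 0.5,"tz": -1,"twist": 0},
    {"tx": 16,"ty": 0.5,"tz": -1,"twist": 0},
  ],
)

```text
time: 21.2
position: [0.5178, 0.0445, 0.1943]
ee_rot: [[-0.005, 0.074, -0.997], [-0.0, -0.997, -0.074], [-1.0, -0.0, 0.005]]
contact_force: [-0.9, 0.9, 0.0]
gripper_width: 0.0004
```

Request:
apply_moves(
  rows=[
    {"tx": 0,"ty": 0,"tz": -0.6,"twist": 0},
    {"tx": 0,"ty": 0,"tz": -1.2,"twist": 0},
    {"tx": 0,"ty": 0,"tz": -1.8,"twist": 0},
    {"tx": 0,"ty": 0,"tz": -2.2,"twist": 0},
    {"tx": 0,"ty": 0,"tz": -2.5,"twist": 0},
  ],
)

```text
time: 21.7
position: [0.5453, 0.0462, 0.1977]
ee_rot: [[0.002, 0.073, -0.997], [0.0, -0.997, -0.073], [-1.0, 0.0, -0.002]]
contact_force: [-0.2, -0.4, 0.7]
gripper_width: 0.0002
```

Request:
apply_moves(
  rows=[
    {"tx": 0,"ty": 0,"tz": -0.1,"twist": 0},
    {"tx": 0,"ty": 0,"tz": -0.2,"twist": 0},
    {"tx": 0,"ty": 0,"tz": -0.3,"twist": 0},
    {"tx": 0,"ty": 0,"tz": -0.35,"twist": 0},
    {"tx": 0,"ty": 0,"tz": -0.4,"twist": 0},
  ],
)

```text
time: 22.2
position: [0.5484, 0.0465, 0.1966]
ee_rot: [[-0.0, 0.073, -0.997], [-0.0, -0.997, -0.073], [-1.0, -0.0, 0.0]]
contact_force: [0.1, -0.1, -0.4]
gripper_width: 0.0008
```

Request:
apply_moves(
  rows=[
    {"tx": 0,"ty": 0,"tz": -0.06,"twist": 0},
    {"tx": 0,"ty": 0,"tz": -0.12,"twist": 0},
    {"tx": 0,"ty": 0,"tz": -0.18,"twist": 0},
    {"tx": 0,"ty": 0,"tz": -0.24,"twist": 0},
    {"tx": 0,"ty": 0,"tz": -0.3,"twist": 0},
  ],
)

```text
time: 22.7
position: [0.5499, 0.0466, 0.1964]
ee_rot: [[-0.005, 0.073, -0.997], [-0.0, -0.997, -0.073], [-1.0, -0.0, 0.005]]
contact_force: [-7.6, 0.1, 6.6]
gripper_width: 0.0004
```

Request:
apply_moves(
  rows=[
    {"tx": 0,"ty": 0,"tz": -0.05,"twist": 0},
    {"tx": 0,"ty": 0,"tz": -0.1,"twist": 0},
    {"tx": 0,"ty": 0,"tz": -0.15,"twist": 0},
    {"tx": 0,"ty": 0,"tz": -0.2,"twist": 0},
    {"tx": 0,"ty": 0,"tz": -0.2,"twist": 0},
  ],
)

```text
time: 23.2
position: [0.5509, 0.0468, 0.1963]
ee_rot: [[-0.008, 0.073, -0.997], [-0.0, -0.997, -0.073], [-1.0, -0.0, 0.008]]
contact_force: [-12.2, 0.2, 9.7]
gripper_width: 0.0007
```

Request:
apply_moves(
  rows=[
    {"tx": 0,"ty": 0,"tz": -0.06,"twist": 0},
    {"tx": 0,"ty": 0,"tz": -0.12,"twist": 0},
    {"tx": 0,"ty": 0,"tz": -0.18,"twist": 0},
    {"tx": 0,"ty": 0,"tz": -0.2,"twist": 0},
    {"tx": 0,"ty": 0,"tz": -0.2,"twist": 0},
  ],
)

```text
time: 23.7
position: [0.5516, 0.0469, 0.1961]
ee_rot: [[-0.012, 0.073, -0.997], [-0.001, -0.997, -0.073], [-1.0, -0.0, 0.012]]
contact_force: [-17.1, -0.1, 14.6]
gripper_width: 0.0001
```

Request:
apply_moves(
  rows=[
    {"tx": 0,"ty": 0,"tz": 0.6,"twist": 0},
    {"tx": 0,"ty": 0,"tz": 2.5,"twist": 0},
    {"tx": -4,"ty": 0,"tz": 3,"twist": 0},
    {"tx": -8.5,"ty": 0,"tz": 3,"twist": 0},
    {"tx": -13,"ty": 0,"tz": 3,"twist": 0},
  ],
)

```text
time: 24.2
position: [0.5254, 0.0448, 0.3279]
ee_rot: [[0.0, 0.073, -0.997], [-0.0, -0.997, -0.073], [-1.0, 0.0, -0.0]]
contact_force: [0.9, -0.4, 0.3]
gripper_width: 0.0005
```

Request:
apply_moves(
  rows=[
    {"tx": -1,"ty": 4,"tz": 1.5,"twist": 0},
    {"tx": -2,"ty": 8.5,"tz": 3,"twist": 0},
    {"tx": -3,"ty": 13,"tz": 4,"twist": 0},
    {"tx": -3,"ty": 17.5,"tz": 5,"twist": 0},
    {"tx": -3,"ty": 22,"tz": 5,"twist": 0},
  ],
)

```text
time: 24.7
position: [0.491, -0.18, 0.3574]
ee_rot: [[0.002, 0.073, -0.997], [-0.001, -0.997, -0.073], [-1.0, 0.001, -0.002]]
contact_force: [1.9, 1.0, 0.7]
gripper_width: 0.0005
```

Request:
apply_moves(
  rows=[
    {"tx": 0,"ty": 4.5,"tz": 0,"twist": 0},
    {"tx": 0,"ty": 9,"tz": 0,"twist": 0},
    {"tx": 0,"ty": 13,"tz": 0,"twist": 0},
    {"tx": 0,"ty": 15,"tz": 0,"twist": 0},
    {"tx": 0,"ty": 16,"tz": 0,"twist": 0},
  ],
)

```text
time: 25.2
position: [0.5035, -0.3395, 0.3565]
ee_rot: [[0.001, 0.072, -0.997], [-0.0, -0.997, -0.072], [-1.0, 0.0, -0.001]]
contact_force: [-0.2, 0.5, 0.4]
gripper_width: 0.0007
```

```bash
python3 look.py o5; python3 - <<'E'
from h import *
im=cv2.imread("pics/o5.png")
hsv=cv2.cvtColor(im,cv2.COLOR_BGR2HSV)
br=((hsv[...,1]>75)&(hsv[...,2]>70)).astype(np.uint8); br[:60]=0
R=np.array([(c,np.where(br[270:340,c])[0][-1]+270) for c in range(360,600,5)])
L=np.array([(np.where(br[r,300:360])[0][0]+300,r) for r in range(110,290,5)])
a=np.polyfit(R[:,0],R[:,1],1); b=np.polyfit(L[:,1],L[:,0],1)
print("rear/left edge angles",np.degrees(np.arctan([-a[0],b[0]])).round(2), "rear row@480",np.polyval(a,480),"left col@200",np.polyval(b,200))
E
```

```text
25.25 [ 0.5037 -0.3396  0.3566] [-0.31 -1.21 -0.21] [-0.61  0.45  1.71 -0.    0.98  0.89]
rear/left edge angles [4.01 4.09] rear row@480 306.28328991170935 left col@200 323.90111540111536
```

View pics/o5.png

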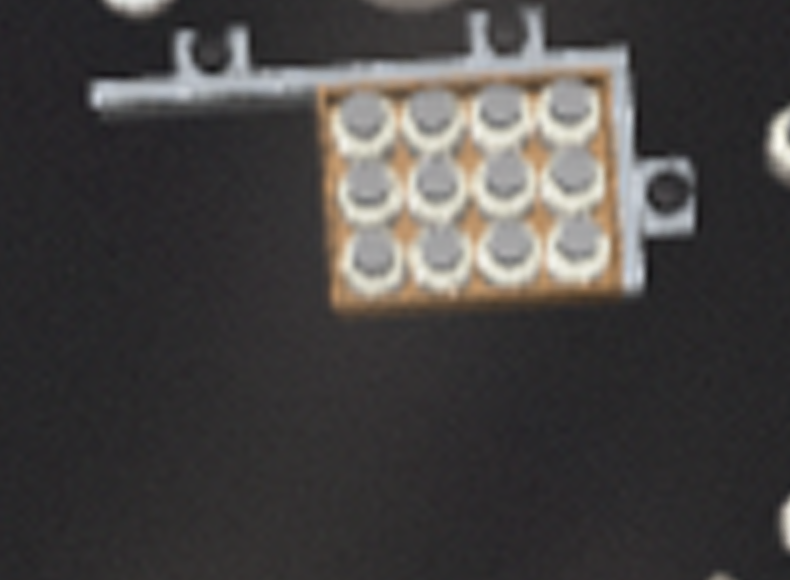

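The tray's edges now read 4.0–4.1°, matching the stop's 3.9–4.15°. The rim meets both fences, with the corner at (612,72), and shows no gap. The hand is well away and touching nothing, so I hand in.

```bash
python3 -c "
from bench import workorder
print(workorder.sign_off())"
```

```text
the job is handed in; nothing more can be done
None
```

The tray stands in the corner of the steel stop, against both fences, and the hand is well clear. I handed in at about 25 s.

I took the smallest of the bottle trays, the one inside the stop's angle. I pushed it to the back fence from behind, then to the side fence from its left. Two final presses from behind, of about 18 N and 17 N, seated it. All contact was low on the outside walls.

**Squareness:** in the last top view the tray's edges read 4.0–4.1°, against 3.9–4.15° for the clean edges of the stop. Before the last press the tray read 4.2–4.35°. One fence edge, the inner edge of the back fence, read 3.64°, and I trusted it less because the fence's face shows there.

**Position:** no gap shows at either fence, though a pixel is about 3 mm, so anything under a millimetre would not show. Before the last press the tray's rear left corner read about 146 mm from the side fence, as it should. From the back fence it read about 114 mm instead of 110. I put that down to the camera seeing the rear wall's outer face.

**Other things on the bench:** before the last press, comparing top views showed no change beyond the tray and the area around the arm. I did not repeat this after the press. The arm hid the right of the bench, so I did not check the carton or the wrench separately; the hand only passed well above that side.

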